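# Clamp a fragile carving on the vacuum pod

## Task

Clear the gouge off the vacuum pod and lay it down inside the tool tray, then lift the oval carving very gently and set it down flat, centred and lengthwise on the pod's rubber pad. Once it lies there on its own, swing the vacuum valve's handle fully open, without straining it. Leave everything else on the bench alone.

Things in the scene. Friction and masses are not known exactly. Their poses are not given: they have to be found in the camera images.
- carving: Fragile oval wooden plaque, relief on top: 122 mm long (x), 52 wide (y), 16 thick plus up to 5 of relief; sides straight over the middle 70 mm, ends half-round and alike (either way round is right). About 130 g, balanced at its centre. Origin: centre of the underside. Cracks if all forces on it added (both fingers, a press, a knock) pass 30 N: grip at 5 N per finger. Never tip it over 35 degrees.
- pod: Fixed vacuum pod: aluminium base 140 (x) by 90 by 16 mm high, a neck, a plate 96 by 42 mm and on it a black rubber pad 90 mm long (x) by 36 wide (y), its flat top 45 mm above the bench. Origin: centre of the base's underside. The carving belongs centred on the pad, its length along the pod's x, overhanging the pad 8 mm on either side.
- pad (a point): Centre of the top face of the pod's rubber pad, 45 mm above the bench.
- gouge: Carving gouge, 120 g, lying at the start across the pod's pad: square dark wooden handle 110 mm long, 22 wide and high, then a thin steel blade 80 mm long, 12 wide. Origin: balance point, on the handle's underside; x points to the cutting end: handle from x = -80 to +30 mm, blade from +30 to +110 mm, 9 to 13 mm above the underside.
- gouge_tip (a point): Cutting end of the gouge, 110 mm ahead of its origin.
- gouge_butt (a point): Butt end of the gouge's handle, 80 mm behind its origin.
- tray: Fixed open plywood tool tray, empty, outside 140 mm (its x) by 250 mm (its y) by 20 mm high, walls and floor 5 mm thick. Origin at the centre of its underside. The gouge (190 mm long) fits lying along y, either way round.
- valve: Fixed quarter-turn valve on a horizontal copper pipe 45 mm above the bench, pipe 18 mm thick, along the valve's x axis, with legs to the bench 70 mm either side of the centre; brass valve body 32 mm thick in the middle. Origin on the bench under the handle's axis, which is upright.
- valve_axis (a point): Point on the handle's turning axis at the mid height of the handle, 80 mm above the bench.
- valve_handle (a joint): Handle angle, rad, 0 to 1.571, hard stop at each end; grows anticlockwise from above. 0 = shut: handle across the pipe, towards the valve's -y; 1.571 = open: in line with the pipe, towards the valve's +x. Stays where left; friction 0.25 N m (some 4 N at the end). Never push the valve with more than 35 N: ease off at the stop.
- handle_end (a point): Middle of the black grip of the valve handle, 70 mm from the axis, 80 mm above the bench. The grip is a bar 64 mm long (from 36 to 100 mm from the axis), 16 mm wide and 12 mm high (74 to 86 mm above the bench), clear of the pipe below it, whose top is at 54 mm (61 mm at the brass middle).
- offcut: Loose pale wood block 34 x 30 x 28 mm high, close beside one straight side of the carving, so that no finger fits between them there; leave it. Origin at the centre of its underside, x along the 34 mm side.
- wedge: Loose wood block 24 (x) x 36 (y) x 22 mm high near one end of the carving; leave it. Origin at the centre of its underside.
- roundel: Round carved wooden disc, 68 mm across, 21 mm high; leave it. Origin under its centre.
- wax: Wax jar, 52 mm across, 50 mm high; leave it. Origin under its centre.
- mallet: Round carver's mallet standing on its head, 88 mm across, 214 mm high; leave it. Origin under its centre.
- glue: White bottle, 64 mm across, 130 mm high; leave it. Origin under its centre.
- stone: Grey sharpening stone 150 x 50 x 24 mm; leave it. Origin under its centre.

How it is judged:
By the outcome, as a careful person would: the job done as asked, in the order asked, and still so for the second after the job is handed in, with the robot touching nothing.
It also fails if it takes over 72 s, if anything falls off the work surface, if the arm or the gripper's body presses on something with over 40 N, if the wrist force passes 120 N, or if a joint passes its speed limit or range.

## Robot

A 6-joint arm with a two-finger parallel gripper is mounted at the origin on the work surface. World frame = base frame: x ahead of the robot, y to its left, z up, the work surface at z = 0. Lengths are in m, angles in rad, forces in N, time in s.
With the tool pointing down it reaches from about 0.35 to 1 m from the base axis. Payload 7.1 kg.
Tool frame: the origin (TCP) lies between the finger pads; the fingertips stand 22 mm ahead of it and the grasp point (between the pads) lies 3 mm ahead of it; z points along the fingers, y is the line along which they close (so a half turn about z gives the same grasp; the last joint's range is limited). The gripper opens to 85 mm and grips with 20 to 120 N. Pads are 22 mm wide; open, the fingers measure 114 mm over their backs; the gripper's body (76 mm by 85 mm) begins 54 mm behind the grasp point. The pads swing forward as they close: fully open they stand 13 mm farther back than shut.
Start: joints at [-1.222, 0.423, 1.63, -0, 1.089, -0.019], TCP at [0.225, -0.583, 0.225] pointing down, gripper open.
Joint ranges: [-3, 3], [-0.9, 2.11], [0.09, 2.58], [-1.31, 4.45], [0.11, 2.69], [-2.54, 2.54]. Speed limits (rad/s): [2.39, 2.39, 3.01, 3.14, 3.14, 3.14].

## Interface

Orientations are given as a rotation vector (axis times angle).
In Python, from rig import manip gives the robot as it stands. The module is installed in compiled form; this text tells all that it offers. Calls block until the motion is done:
- manip.move_to(position, orientation): joint-space move of the TCP to a pose.
- manip.servo_line(position, orientation=None, rate=0.15): straight line of the TCP; orientation=None keeps the orientation; rate is the mean speed in m/s.
- manip.set_joints(angles): joint-space move.
- manip.command_gripper(opening, f_grip=None): finger opening in m; f_grip is the grip in N (None keeps the last); returns when the fingers have stopped.
- manip.hold(seconds).
- manip.solve_ik(position, orientation): joint angles nearest the present ones, or None.
- manip.camera(name): name is "scene" or "top" or "wrist"; returns a dict with "image" (384x512x3 uint8, red, green, blue), "fx", "fy", "cx", "cy" (pixels), "cam_to_world" (4x4, takes a point from camera to world coordinates); the wrist camera has in their place "mount" (4x4, takes a point from camera to tool coordinates, whose origin is the TCP and whose axes are the flange's). Camera axes: x right, y down, z forward; pixel columns grow to the right and rows downward; lengths in m; the calibration is good to about 2 mm. A picture is of the moment at which its call begins: read the wrist's pose just before it. There is no depth.
A pose or a line that the arm cannot do raises manip.IKError and nothing moves.
- manip.sign_off(): hands the job in; it is judged then, once.
Readings, each from a call of its own:
- manip.get_time(): time.
- manip.get_joint_positions(): joint angles.
- manip.get_joint_vel(): joint speeds.
- manip.get_tau(): joint torques, N m.
- manip.get_position(): TCP position.
- manip.get_ee_rot(): TCP orientation.
- manip.get_contact_force(): force on the tool from outside, world axes, zero at the start.
- manip.get_torque(): the same for the moment, N m.
- manip.get_width(): finger opening in m.
- manip.get_grip_force(): force on a finger pad.
Only numpy, scipy, OpenCV 4.12 (cv2) and the standard library are available. Lean on these libraries where they do the work, as an engineer would, in place of code of your own. Each camera call takes 0.05 s, during which the arm holds its last target. There are 200 camera calls.

## Working session

There is one attempt and no reset: what is moved stays moved. The work goes in short steps, each a Python script; the robot and the scene stay as the last script left them, time stands still between calls to the robot, and variables do not carry over. Pictures are saved under pics/ and viewed, at most 10 in all, crops included, and the job is handed in when it is done.

```bash
mkdir -p pics; python3 - <<'E'
from rig import manip
import cv2,numpy as np
for n in("top","scene"):
    c=manip.camera(n); np.savez(n+".npz",**c)
    im=cv2.cvtColor(c["image"],cv2.COLOR_RGB2BGR); cv2.imwrite(f"pics/{n}.png",cv2.resize(im,(800,600),interpolation=cv2.INTER_CUBIC))
    print(n,c["fx"],c["fy"],c["cx"],c["cy"],np.round(c["cam_to_world"],3).tolist())
c=manip.camera("wrist");print(c["fx"],np.round(c["mount"],4).tolist(),manip.get_ee_rot(),manip.get_time(),manip.get_width())
E
```

```text
top 444.5340544569683 444.5340544569683 254.9581219805044 200.4922690795108 [[0.016, -0.981, 0.193, 0.258], [-1.0, -0.018, -0.012, 0.027], [0.015, -0.193, -0.981, 1.252], [0.0, 0.0, 0.0, 1.0]]
scene 400.536421028699 400.536421028699 257.0393542990007 192.1070320653954 [[-0.495, 0.661, -0.564, 1.13], [0.869, 0.369, -0.33, 0.411], [-0.01, -0.653, -0.757, 0.946], [0.0, 0.0, 0.0, 1.0]]
284.6013644684672 [[-0.0, -0.9485, -0.3168, 0.082], [1.0, 0.0002, -0.0006, 0.0004], [0.0006, -0.3168, 0.9485, -0.1494], [0.0, 0.0, 0.0, 1.0]] [-3.08745578e+00 -5.74275712e-01  3.16801225e-04] 0.15 0.0848791067653848
```

View pics/top.png

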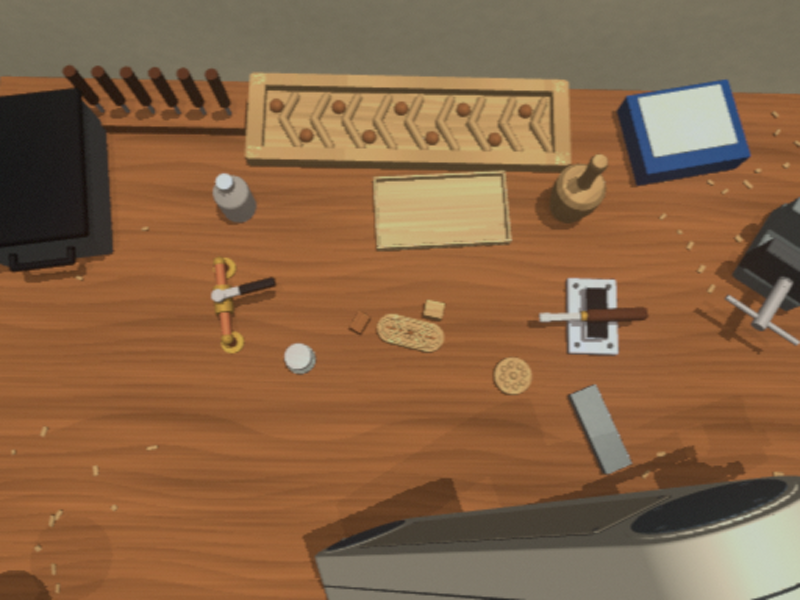

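View pics/scene.png

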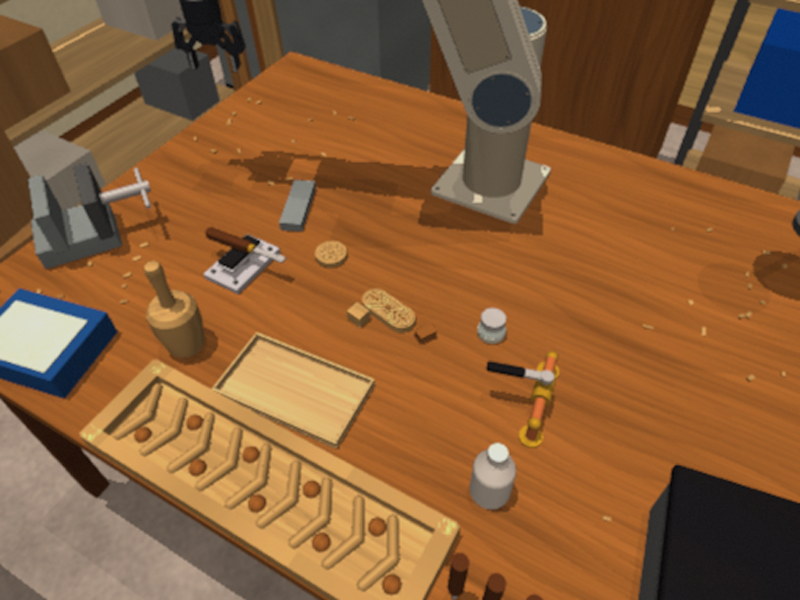

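The top view (800x600) shows the pod corners at (568,279), (617,281), (618,354) and (570,352). The gouge runs from butt (646,314) to tip (541,317). The carving is near (410,332), with the offcut on its far side at (433,310) and the wedge at its left end. The tray corners are (374,178), (505,172), (511,241) and (378,248). The valve axis is at (220,295) and its grip ends at (274,283).

```bash
cat > h.py <<'E'
from rig import manip
import cv2,numpy as np
from scipy.spatial.transform import Rotation as R
def ray(c,T,uv,z,s=1.0):
    u,v=np.array(uv)/s
    d=T[:3,:3]@[(u-c["cx"])/c["fx"],(v-c["cy"])/c["fy"],1]; o=T[:3,3]
    return o+d*(z-o[2])/d[2]
def down(a):  # tool down, closing line (tool y) along world angle a (mod pi)
    y=np.array([np.cos(a),np.sin(a),0]);z=np.array([0,0,-1.]);x=np.cross(y,z)
    return R.from_matrix(np.c_[x,y,z]).as_rotvec()
def T_tool():
    T=np.eye(4);T[:3,:3]=R.from_rotvec(manip.get_ee_rot()).as_matrix();T[:3,3]=manip.get_position();return T
def wrist(name,s=1.5):
    T=T_tool();c=manip.camera("wrist");T=T@c["mount"]
    np.savez(name+".npz",T=T,**c)
    im=cv2.cvtColor(c["image"],cv2.COLOR_RGB2BGR);cv2.imwrite(f"pics/{name}.png",cv2.resize(im,None,fx=s,fy=s,interpolation=cv2.INTER_CUBIC))
E
python3 - <<'E'
from h import *
c=np.load("top.npz");s=800/512
def p(n,uv,z): print(n,np.round(ray(c,c["cam_to_world"],uv,z,s),3))
for uv in[(568,279),(617,281),(618,354),(570,352)]:p("pod",uv,.016)
p("pad",(595,313),.045)
p("butt",(646,314),.06);p("ferrule",(587,316),.056);p("tip",(541,317),.056)
for uv in[(374,178),(505,172),(511,241),(378,248)]:p("tray",uv,.02)
p("carv",(410,332),.018);p("carvL",(378,325),.01);p("carvR",(443,342),.01)
p("axis",(220,295),.086);p("grip",(274,283),.08)
p("foot1",(226,267),0);p("foot2",(232,343),0)
c2=np.load("scene.npz")
def q(n,uv,z): print(n,np.round(ray(c2,c2["cam_to_world"],uv,z,s),3))
q("butt",(208,233),.06);q("tip",(284,260),.056);q("carv",(388,309),.018);q("axis",(546,377),.086);q("grip",(489,367),.08)
E
```

```text
pod [ 0.571 -0.299  0.016]
pod [ 0.569 -0.389  0.016]
pod [ 0.433 -0.385  0.016]
pod [ 0.435 -0.298  0.016]
pad [ 0.502 -0.337  0.045]
butt [ 0.499 -0.423  0.06 ]
ferrule [ 0.494 -0.32   0.056]
tip [ 0.491 -0.238  0.056]
tray [0.758 0.062 0.02 ]
tray [ 0.776 -0.185  0.02 ]
tray [ 0.64  -0.194  0.02 ]
tray [0.622 0.052 0.02 ]
carv [ 0.466 -0.009  0.018]
carvL [0.48  0.049 0.01 ]
carvR [ 0.451 -0.07   0.01 ]
axis [0.513 0.319 0.086]
grip [0.538 0.229 0.08 ]
foot1 [0.585 0.333 0.   ]
foot2 [0.443 0.313 0.   ]
butt [ 0.507 -0.415  0.06 ]
tip [ 0.49  -0.233  0.056]
carv [ 0.472 -0.005  0.018]
axis [0.519 0.325 0.086]
grip [0.543 0.235 0.08 ]
```

```bash
python3 - <<'E'
from h import *
for a in(0.06,0.06+np.pi):
    for n,P in dict(g=[.497,-.343,.2],t=[.70,-.075,.03],c=[.468,-.005,.03]).items():
        q=manip.solve_ik(P,down(a));print(n,a,None if q is None else np.round(q,2))
for a in(np.pi/2,-np.pi/2):
    q=manip.solve_ik([.502,-.343,.07],down(a));print("p",a,None if q is None else np.round(q,2))
t=manip.get_time();
q=manip.solve_ik([.497,-.343,.24],down(.06));q2=manip.solve_ik([.497,-.343,.24],down(.06+np.pi))
a=.06 if abs(q[5])<abs(q2[5]) else .06+np.pi
manip.move_to([.497,-.343,.24],down(a));print(a,manip.get_time()-t)
wrist("w1")
E
```

```text
g 0.06 [-0.62  0.42  1.7  -0.    1.02 -0.68]
t 0.06 [-0.12  0.77  1.52 -0.    0.85 -0.18]
c 0.06 [-0.04  0.54  2.07 -0.    0.53 -0.1 ]
g 3.201592653589793 [-0.62  0.42  1.7   0.    1.02  2.46]
t 3.201592653589793 None
c 3.201592653589793 None
p 1.5707963267948966 [-0.62  0.61  1.75  0.    0.78 -2.19]
p -1.5707963267948966 [-0.62  0.61  1.75 -0.    0.78  0.95]
0.06 1.3583
```

View pics/w1.png

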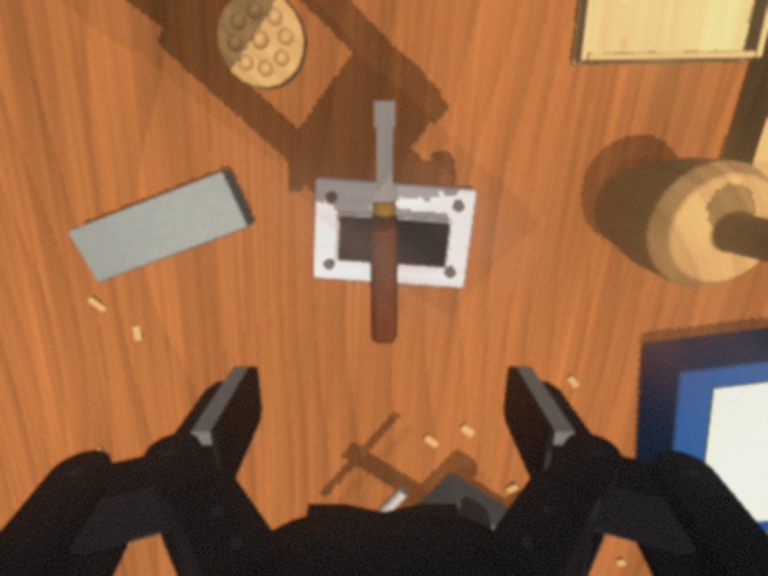

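Wrist view: the gouge lies upright in the image, parallel to tool x, from butt (384,341) to tip (385,101). The pad corners are about (340,217), (449,222), (446,268) and (338,260). Tool yaw already matches.

```bash
python3 - <<'E'
from h import *
c=np.load("w1.npz")
f=lambda uv,z:ray(c,c["T"],uv,z,1.5)
butt=f((384,341),.067);tip=f((385,101),.058)
print("butt",butt,"tip",tip,np.linalg.norm((butt-tip)[:2]))
d=(tip-butt)[:2];yaw=np.arctan2(d[1],d[0])
for uv in[(340,217),(449,222),(446,268),(338,260)]:print("pad",np.round(f(uv,.045),4))
for uv in[(316,179),(475,189),(464,287),(314,276)]:print("base",np.round(f(uv,.016),4))
o=tip[:2]-.110*d/np.linalg.norm(d)
print("origin",o,yaw,yaw-np.pi/2)
a=yaw-np.pi/2
manip.command_gripper(.05,20)
manip.move_to([*o,.12],down(a));manip.servo_line([*o,.071],rate=.1)
print(manip.get_time(),manip.get_contact_force())
for w in np.arange(.026,.017,-.001):
    manip.command_gripper(w);print(round(w,4),round(manip.get_width(),4),round(manip.get_grip_force(),1),round(manip.get_time(),2))
    if manip.get_grip_force()>15:break
print(manip.get_contact_force(),manip.get_position())
E
```

```text
butt [ 0.50316189 -0.42002535  0.067     ] tip [ 0.49285838 -0.23511257  0.058     ] 0.18519961159690346
pad [ 0.4618 -0.3225  0.045 ]
pad [ 0.5502 -0.3214  0.045 ]
pad [ 0.5519 -0.3602  0.045 ]
pad [ 0.4611 -0.3585  0.045 ]
base [ 0.438  -0.2963  0.016 ]
base [ 0.5743 -0.2967  0.016 ]
base [ 0.5754 -0.3857  0.016 ]
base [ 0.4369 -0.3831  0.016 ]
origin [ 0.49897819 -0.3449422 ] 1.6264596927821713 0.05566336598727473
3.1917 [ 0.6279044  -0.10989751  0.23366712]
0.026 0.0261 0.0 3.55
0.025 0.025 0.0 3.77
0.024 0.0239 0.0 3.98
0.023 0.0229 0.0 4.2
0.022 0.0225 0.0 4.42
0.021 0.0214 0.0 4.63
0.02 0.0201 0.0 4.85
0.019 0.0189 0.0 5.07
0.018 0.0181 0.0 5.28
[-1.15631032 -0.39406641 -0.63946798] [ 0.49896361 -0.34493383  0.07099453]
```

```bash
python3 - <<'E'
from h import *
wrist("w2")
print(manip.get_width(),manip.get_grip_force(),manip.get_contact_force())
E
```

```text
0.018563301016712885 0.0 [ 0.16828063  0.40646789 -0.55903963]
```

View pics/w2.png

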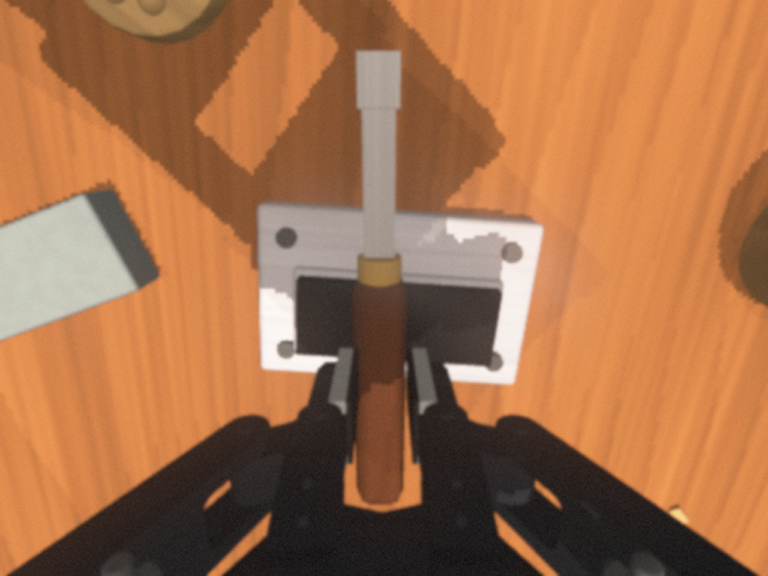

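The fingers straddle the handle, with pads at about (345,380) and (425,380), but small gaps remain. The width reading is biased low, so I'll keep closing.

```bash
python3 - <<'E'
from h import *
for w in np.arange(.0175,.009,-.0005):
    manip.command_gripper(w);g=manip.get_grip_force();print(round(w,4),round(manip.get_width(),4),round(g,1),round(manip.get_time(),2),np.round(manip.get_contact_force(),1))
    if g>12:break
E
```

```text
0.0175 0.0174 0.0 5.55 [-0.1  0.  -0.4]
0.017 0.0171 0.0 5.77 [ 0.5 -0.9 -0.3]
0.0165 0.0168 0.0 5.98 [-1.  -0.3  0.6]
0.016 0.0164 0.0 6.2 [-0.1 -0.9 -0.1]
0.0155 0.0156 0.0 6.42 [ 0.2  0.3 -1.1]
0.015 0.015 0.0 6.63 [ 0.8 -0.3  0.2]
0.0145 0.0146 0.0 6.85 [ 0.2 -0.1  0.2]
0.014 0.014 0.0 7.07 [ 0.8  0.2 -0.8]
0.0135 0.0133 0.0 7.28 [-0.4 -0.5 -1. ]
0.013 0.0127 0.0 7.5 [0.3 0.2 0.6]
0.0125 0.0125 0.0 7.72 [-0.8  0.3 -0.2]
0.012 0.0122 0.0 7.93 [ 0.5  0.6 -0.1]
0.0115 0.0115 0.0 8.15 [ 0.4 -1.1 -0.8]
0.011 0.0108 0.0 8.37 [0.2 0.4 0.3]
0.0105 0.0106 0.0 8.58 [-0.6  0.9  0.7]
0.01 0.0099 0.0 8.8 [-0.4  0.2 -0.2]
0.0095 0.0093 0.0 9.02 [ 0.1  0.5 -0.6]
0.009 0.0089 0.0 9.23 [0.2 0.4 0. ]
```

```bash
python3 - <<'E'
from h import *
wrist("w3")
c=manip.camera("scene");im=cv2.cvtColor(c["image"],cv2.COLOR_RGB2BGR)[100:230,60:240]
a=cv2.resize(im,(720,520),interpolation=cv2.INTER_CUBIC)
b=cv2.resize(cv2.imread("pics/w3.png"),(400,300));cv2.imwrite("pics/s3.png",np.vstack([cv2.resize(a,(400,290)),b]))
E
```

```text
(no output)
```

View pics/s3.png

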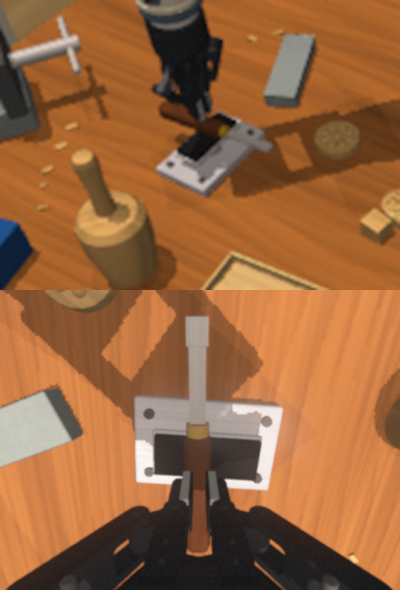

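The scene crop shows the fingers at the gouge but the heights are ambiguous. I'll enlarge the wrist picture around the pads.

```bash
python3 - <<'E'
from h import *
a=np.load("w2.npz")["image"];b=np.load("w3.npz")["image"]
f=lambda i:cv2.resize(cv2.cvtColor(i[210:350,190:320],cv2.COLOR_RGB2BGR),(400,431),interpolation=cv2.INTER_CUBIC)
cv2.imwrite("pics/c3.png",np.hstack([f(a),f(b)]))
E
```

```text
(no output)
```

View pics/c3.png

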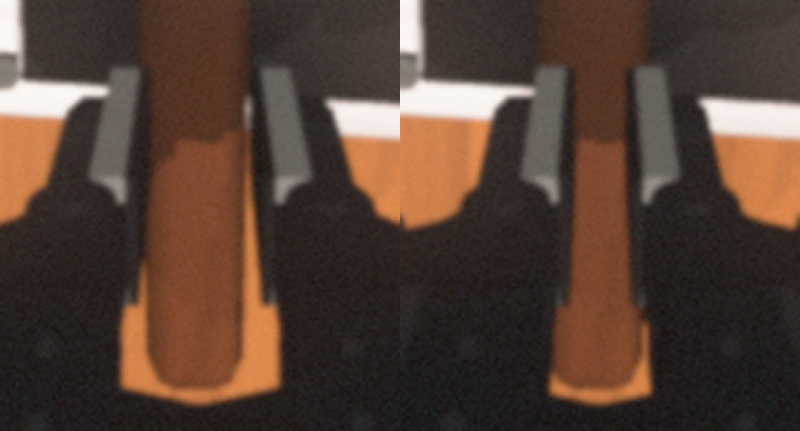

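In both crops the pads cover the handle edges, so the fingertips are above the handle top. They sit higher than the nominal 22 mm offset suggests. I'll open, then lower in small steps while watching the force.

```bash
cat >> h.py <<'E'
def fc(): return np.mean([manip.get_contact_force() for _ in range(5)],axis=0)
E
python3 - <<'E'
from h import *
manip.command_gripper(.04)
p=manip.get_position()
p[2]=.060;manip.servo_line(p,rate=.05)
z0=fc();print(z0)
for z in np.arange(.058,.0465,-.002):
    p[2]=z;manip.servo_line(p,rate=.03);f=fc();print(round(z,4),np.round(f,1),manip.get_position()[2])
    if np.linalg.norm(f)>4:break
print(manip.get_time())
for w in np.arange(.025,.014,-.001):
    manip.command_gripper(w);g=manip.get_grip_force();print(round(w,4),round(manip.get_width(),4),round(g,1))
    if g>3:break
print(manip.get_time())
E
```

```text
[-0.44233334 -0.42826924  0.58468824]
0.058 [0.1 0.6 0.4] 0.05793614416925596
0.056 [ 0.4  0.3 -0.5] 0.05591514716230471
0.054 [-0.6 -0.7 -1.2] 0.053836596929941104
0.052 [0.3 0.5 0.3] 0.05185183388102915
0.05 [ 0.2 -0.  -0.2] 0.04984575033446764
0.048 [ 0.1 -0.1  0.2] 0.04783955684036828
11.6
0.025 0.0247 0.0
0.024 0.0241 0.3
0.023 0.0231 0.6
0.022 0.0221 0.7
0.021 0.0215 19.8
12.7667
```

```bash
python3 - <<'E'
from h import *
for w,f in((.018,5),(.018,20),(.018,40)):
    manip.command_gripper(w,f);print(f,manip.get_width(),manip.get_grip_force())
p=manip.get_position();a=.0557
p[2]=.12;manip.servo_line(p,rate=.15)
print("lift",fc(),manip.get_width(),manip.get_grip_force())
b=.073
manip.servo_line([.700,-.081,.12],down(b),rate=.25)
wrist("w4");print(manip.get_time())
print(manip.solve_ik([.700,-.081,.008],down(b)))
E
```

```text
5 0.020928187034428145 19.907392859458923
20 0.02144737276342442 19.982572495937347
40 0.021001286510739712 40.75065851211548
lift [-0.8105254   0.18301358 -2.68002042] 0.021200075685100152 40.0726443529129
15.575
[-0.13209005  0.80147098  1.52427006  0.          0.81585162 -0.20509005]
```

View pics/w4.png

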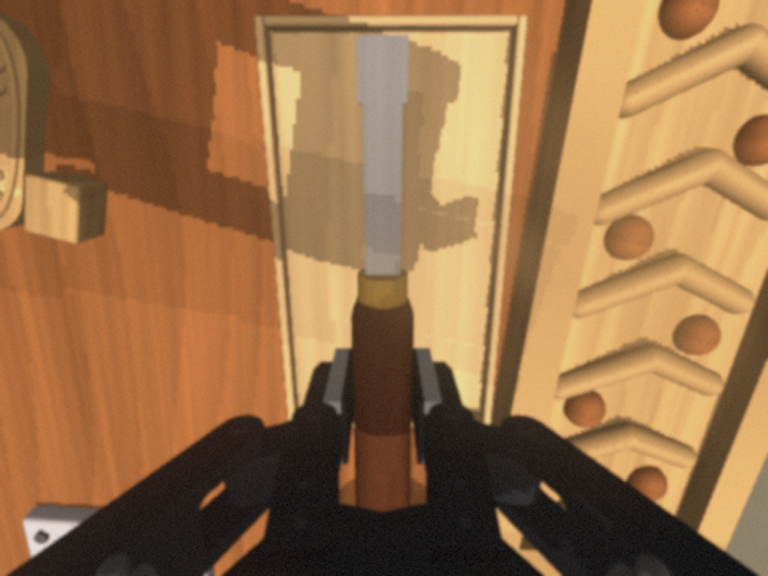

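The gouge is held and parallel to the tray. The tray's far corners are at (257,18) and (525,18), and the gouge is centred between the side walls. I'll lower it and release.

```bash
python3 - <<'E'
from h import *
c=np.load("w4.npz")
for uv in[(257,18),(525,18),(487,417)]:print(np.round(ray(c,c["T"],uv,.02,1.5),3))
manip.servo_line([.700,-.081,.014],rate=.15)
f0=fc()
for z in np.arange(.012,.0025,-.0015):
    manip.servo_line([.700,-.081,z],rate=.05);f=fc();print(round(z,4),np.round(f,1))
    if f[2]-f0[2]>3:break
manip.command_gripper(.036)
p=manip.get_position();manip.servo_line([p[0],p[1],.15],rate=.2);print(manip.get_time())
# above carving, long axis 76deg -> closing -14deg
manip.command_gripper(.085)
manip.move_to([.468,-.006,.24],down(-.24))
wrist("w5");print(manip.get_time())
E
```

```text
[0.626 0.054 0.02 ]
[0.762 0.064 0.02 ]
[ 0.779 -0.175  0.02 ]
0.012 [-0.4 -0.1 -0.1]
0.0105 [-0.6 -0.  -0.7]
0.009 [-0.9 -0.1 -0.7]
0.0075 [-1.6  0.5  5.6]
18.6
20.2083
```

View pics/w5.png

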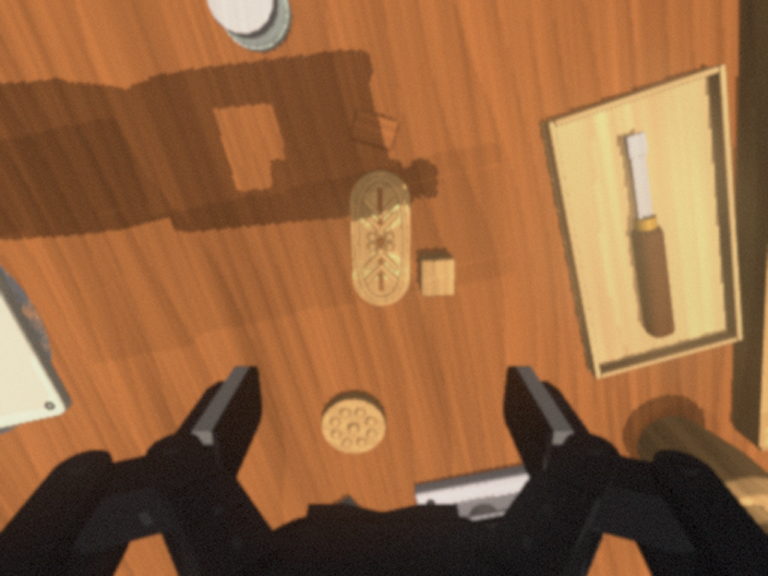

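The gouge lies fully inside the tray. The carving is vertical in the image, from (380,171) to (381,306), with sides at columns 350 and 411. The offcut is at right, rows 251–296, starting below the carving's middle. I'll compute the grasp a little towards the free end.

```bash
python3 - <<'E'
from h import *
c=np.load("w5.npz");f=lambda uv,z:ray(c,c["T"],uv,z,1.5)[:2]
A=f((380.5,171),.010);B=f((380.5,306),.010);L=f((350,239),.016);Rr=f((411,239),.016)
print(A,B,np.linalg.norm(A-B),"w",np.linalg.norm(L-Rr))
C=(A+B)/2;C2=(L+Rr)/2;u=(A-B)/np.linalg.norm(A-B);print("C",C,C2,"ang",np.arctan2(u[1],u[0])-np.pi/2)
n=np.array([u[1],-u[0]])
for uv in[(419,253),(455,251),(419,297)]:
    r=f(uv,.028)-C;print("offcut u,n",r@u,r@n)
r=f((370,145),.0)-C;print("wedge",r@u,r@n)
np.save("C.npy",np.r_[C,u])
for z in(.0,-.01,-.02):print(z,manip.solve_ik([*(C+.007*u),z],down(-.24)) is not None)
E
```

```text
[0.48261555 0.04959786] [ 0.45287514 -0.07158261] 0.12477658420267018 w 0.054382167226280545
C [ 0.46774535 -0.01099238] [ 0.46872069 -0.00707116] ang -0.24066576767337033
offcut u,n -0.00572348790487228 0.03360870178486777
offcut u,n -0.0039100208836311354 0.06491994107167343
offcut u,n -0.04660024262108112 0.03477513528309184
wedge 0.08360795916121291 -0.009129948805729832
0.0 True
-0.01 True
-0.02 True
```

```bash
python3 - <<'E'
from h import *
d=np.load("C.npy");u=d[2:];C=np.array([.4682,-.009]);g=C+.011*u
a=-.2405
manip.command_gripper(.066,20)
manip.move_to([*g,.07],down(a));manip.servo_line([*g,.012],rate=.1)
f0=fc();print(np.round(f0,1))
for z in np.arange(.009,-.0095,-.003):
    manip.servo_line([*g,z],rate=.06);f=fc();print(round(z,4),np.round(f,1))
    if np.linalg.norm(f-f0)>3.5:break
wrist("w6");print(manip.get_time(),manip.get_position())
E
```

```text
[ 0.9 -0.2  0.8]
0.009 [ 0.1 -0.4 -0.8]
0.006 [ 0.3 -0.4  1. ]
0.003 [0.4 1.3 0.6]
-0.0 [ 1.2 -0.5 -0.1]
-0.003 [-0.1  0.3 -0.1]
-0.006 [ 0.  -0.1 -0.3]
-0.009 [-0.4  0.9 -0. ]
23.7917 [ 0.47076231  0.00169261 -0.00909575]
```

View pics/w6.png

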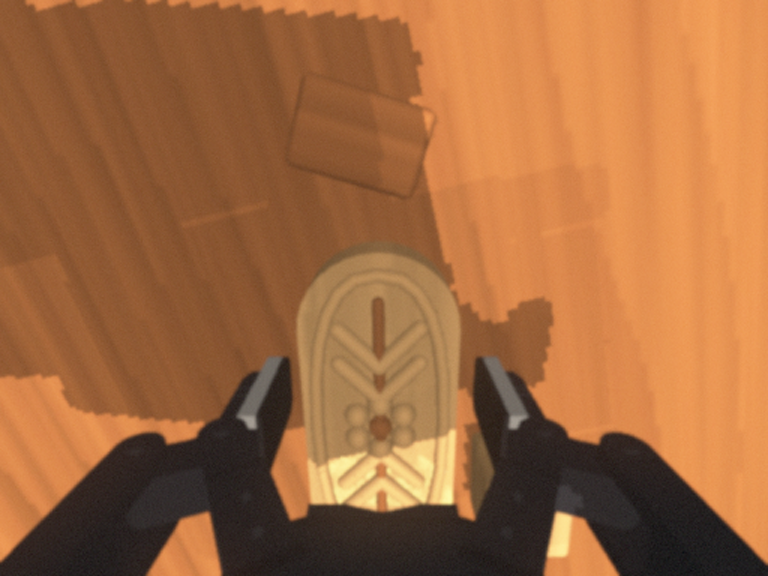

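Both fingers straddle the carving, with pads at (265,400) and (500,400). The carving is centred at column 378 and the fingers are clear of the offcut. The tips work out at about 4 mm above the bench. I'll close gently.

```bash
python3 - <<'E'
from h import *
G=lambda:np.mean([manip.get_grip_force() for _ in range(3)])
manip.command_gripper(.0545,20)
w=.0545;g=G();n=0
while g<4 and n<40:
    w-=.0005 if w>.0527 else .00015
    manip.command_gripper(w);g=G();n+=1
    if g>.05 or n%4==0:print(round(w,5),round(manip.get_width(),4),round(g,2))
print(w,g,manip.get_time(),np.round(fc(),1))
E
```

```text
0.054 0.054 0.22
0.0535 0.0532 0.54
0.053 0.0527 0.84
0.0525 0.0524 0.65
0.05235 0.0526 0.76
0.0522 0.0523 0.8
0.05205 0.052 0.76
0.0519 0.0519 3.08
0.05175 0.052 6.38
0.05175000000000001 6.377845332026482 26.0167 [-1.3 -0.1  2.6]
```

```bash
python3 - <<'E'
from h import *
c=np.load("w6.npz")
T=np.linalg.inv(np.r_[np.c_[R.from_rotvec(down(-.2405)).as_matrix(),[.47076,.00169,-.0091]],[[0,0,0,1]]])
for uv,z in(((380,427),.020),((378,270),.018),((378,245),.0)):print("tool xy",(T@np.r_[ray(c,c["T"],uv,z,1.5),1])[:2])
G=lambda:np.round([manip.get_grip_force() for _ in range(4)],1)
p=manip.get_position()
manip.servo_line([p[0],p[1],.02],rate=.04);print(G(),np.round(fc(),1),manip.get_width())
manip.servo_line([p[0],p[1],.08],rate=.1);print(G(),np.round(fc(),1))
manip.servo_line([.385,-.342,.08],down(-np.pi/2),rate=.15);print(G(),manip.get_time())
wrist("w7")
E
```

```text
tool xy [-0.00906894 -0.00018893]
tool xy [ 0.0450572  -0.00071478]
tool xy [ 0.04844851 -0.00086694]
[6.4 6.4 6.4 6.4] [ 0.9  0.3 -0.3] 0.05190666841773615
[6.4 6.4 6.4 6.4] [-0.   0.  -1.4]
[6.4 6.4 6.4 6.4] 30.15
```

View pics/w7.png

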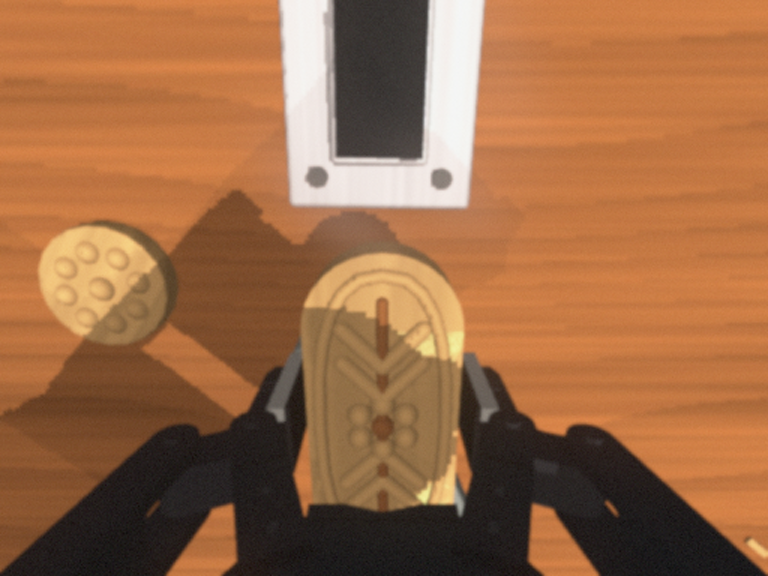

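The carving is held level, with its centre rosette at (382,427). The pad's near edge is at row 159, columns 335–422, and the base's near corners are (291,206) and (469,208).

```bash
python3 - <<'E'
from h import *
c=np.load("w7.npz");f=lambda uv,z:np.round(ray(c,c["T"],uv,z,1.5)[:2],4)
print("pad",f((335,158),.045),f((422,160),.045),f((334,2),.045),f((430,2),.045))
print("base",f((291,206),.016),f((469,208),.016),f((281,2),.016),f((485,2),.016))
print("carving tip",f((381,262),.08+.009+.016-.0),f((382,427),.08+.009+.021))
print(manip.get_position(),np.round(manip.get_ee_rot(),3))
E
```

```text
pad [ 0.4605 -0.3221] [ 0.4597 -0.3582] [ 0.5164 -0.3236] [ 0.5164 -0.3594]
base [ 0.4366 -0.2963] [ 0.4357 -0.3848] [ 0.5241 -0.2979] [ 0.5241 -0.3859]
carving tip [ 0.4326 -0.3413] [ 0.3772 -0.3417]
[ 0.38510308 -0.34156812  0.07999978] [-3.141e+00 -1.000e-03  0.000e+00]
```

```bash
python3 - <<'E'
from h import *
yaw=-.018;o=down(-np.pi/2+yaw);X,Y=.505+.010*np.cos(yaw),-.3415+.010*np.sin(yaw)
manip.servo_line([X,Y,.08],o,rate=.12)
manip.servo_line([X,Y,.041],rate=.06)
f0=np.mean([fc() for _ in range(2)],axis=0);print(np.round(f0,1))
for z in np.arange(.0395,.0335,-.0006):
    manip.servo_line([X,Y,z],rate=.02);f=fc();print(round(z,4),np.round(f,1),round(manip.get_grip_force(),1))
    if f[2]-f0[2]>2.2:break
manip.command_gripper(.056);manip.command_gripper(.068)
print(manip.get_time(),np.round(fc(),1))
manip.servo_line([X,Y,.10],rate=.1)
manip.servo_line([.40,-.335,.16],down(-np.pi/2),rate=.2)
wrist("w8");print(manip.get_time())
E
```

```text
[-0.4 -0.2 -0.8]
0.0395 [-0.7  0.7 -0.6] 6.4
0.0389 [ 0.6 -0.3 -1.8] 6.4
0.0383 [ 1.   0.2 -0.8] 6.4
0.0377 [ 0.4  0.3 -1.7] 6.4
0.0371 [-0.2  0.3 -1.7] 6.4
0.0365 [-0.1 -0.3 -1.6] 6.4
0.0359 [0.  0.4 1.3] 6.5
0.0353 [-2.   1.6  5.3] 7.0
34.7333 [-0.2  0.1 -0.4]
36.3833
```

View pics/w8.png

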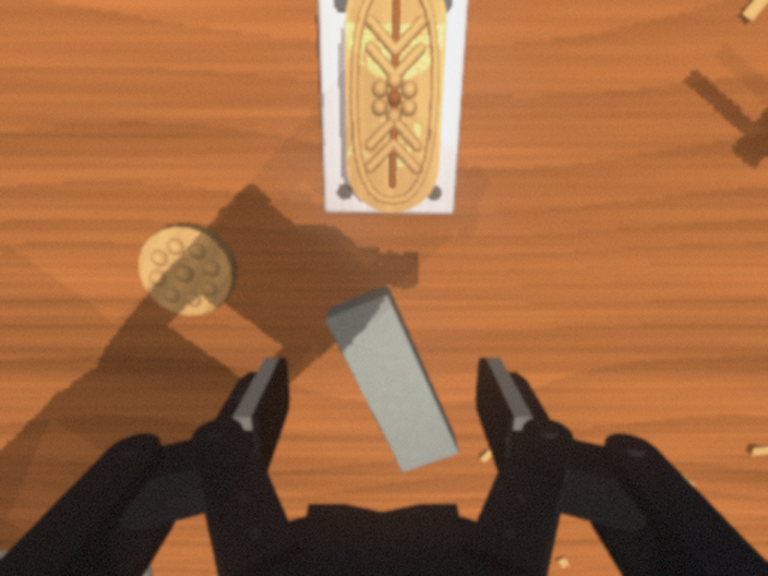

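The carving lies on the pod, parallel to the base, with its rosette at (394,97) and its near end at (391,212), level with the base edge at row 212. Next I'll check the centring numerically. I've now reached the picture allowance, so I'll locate the valve grip with image code.

```bash
python3 - <<'E'
from h import *
c=np.load("w8.npz");f=lambda uv,z:np.round(ray(c,c["T"],uv,z,1.5)[:2],4)
print("ros",f((394,97),.065),"end",f((391,210),.061),"sides",f((345,97),.061),f((444,97),.061))
print("base",f((326,212),.016),f((454,213),.016),f((322,97),.016),f((461,97),.016))
t=np.load("top.npz");print("glue",ray(t,t["cam_to_world"],(224,182),.13,800/512))
manip.move_to([.53,.25,.24],down(.2))
wrist("w9");print(manip.get_time())
c=np.load("w9.npz");h=c["image"].max(2)
n,l,st,ce=cv2.connectedComponentsWithStats((h<45).astype(np.uint8))
T=c["T"]
for i in range(1,n):
    if st[i,4]>150:
        pts=np.argwhere(l==i)[:,::-1].astype(np.float32);r=cv2.minAreaRect(pts);b=cv2.boxPoints(r)
        print(st[i].tolist(),np.round(r[0],1),np.round(r[1],1),[np.round(ray(c,T,q,.086)[:2],4).tolist() for q in b])
E
```

```text
ros [ 0.5048 -0.3417] end [ 0.4449 -0.3406] sides [ 0.5051 -0.3156] [ 0.5051 -0.3685]
base [ 0.4367 -0.2969] [ 0.436  -0.3847] [ 0.5092 -0.2974] [ 0.5092 -0.3852]
glue [0.70065425 0.3140099  0.13      ]
38.6
[0, 268, 512, 116, 27529] [255.5 325.5] [115. 511.] [[0.246, 0.0667], [0.866, 0.1914], [0.9587, 0.0119], [0.2303, -0.1346]]
```

Centring is good to about 1 mm. The grip wasn't dark enough for that threshold, so I'll adjust it.

```bash
python3 - <<'E'
from h import *
c=np.load("w9.npz");T=np.linalg.inv(c["T"])
def pr(P):
    q=T@np.r_[P,1];return np.array([c["fx"]*q[0]/q[2]+c["cx"],c["fy"]*q[1]/q[2]+c["cy"]])
print("exp axis",pr([.516,.322,.086]),"grip end",pr([.5405,.232,.086]))
im=c["image"].astype(int)
for th in(60,75,90):
    n,l,st,ce=cv2.connectedComponentsWithStats((im.max(2)<th).astype(np.uint8))
    for i in range(1,n):
        if st[i,4]>150 and st[i,1]<262:
            pts=np.argwhere(l==i)[:,::-1].astype(np.float32);r=cv2.minAreaRect(pts);b=cv2.boxPoints(r)
            print(th,st[i].tolist(),np.round(r[0],1),np.round(r[1],1),[np.round(ray(c,c["T"],q,.083)[:2],4).tolist() for q in b])
u,v=pr([.533,.26,.086]).astype(int);print(u,v);print(im[v-12:v+13:4,u-20:u+21:4].max(2))
E
```

```text
exp axis [254.61538562 101.45018939] grip end [260.2056088  188.24206655]
60 [0, 240, 512, 144, 32347] [255.5 311.5] [143. 511.] [[0.2465, 0.1048], [0.8507, 0.2263], [0.9631, 0.0087], [0.2274, -0.1392]]
75 [252, 135, 13, 25, 231] [258. 147.] [24. 12.] [[0.52, 0.2879], [0.5326, 0.2904], [0.538, 0.2649], [0.5251, 0.2623]]
75 [0, 240, 512, 144, 33095] [255.5 311.5] [143. 511.] [[0.2465, 0.1048], [0.8507, 0.2263], [0.9631, 0.0087], [0.2274, -0.1392]]
90 [504, 115, 8, 39, 168] [507.5 134. ] [38.  7.] [[0.7738, 0.36], [0.7809, 0.3614], [0.8001, 0.3244], [0.7926, 0.3229]]
90 [251, 135, 15, 30, 354] [258.3 149.5] [29.5 13.2] [[0.5188, 0.2874], [0.5324, 0.291], [0.541, 0.26], [0.527, 0.2562]]
90 [0, 239, 512, 145, 33772] [255.5 311. ] [144. 511.] [[0.2466, 0.1062], [0.8501, 0.2276], [0.9631, 0.0087], [0.2274, -0.1392]]
258 163
[[172 170 177 166  74  69  70 135 202 193 185]
 [173 175 181 179  77  78  76 124 200 189 185]
 [173 178 175 178  86  83  77 120 201 188 187]
 [174 177 180 182  94  90  88 114 195 187 191]
 [174 179 181 187 103  97  92 100 193 182 186]
 [175 179 184 188 107  96  96  96 190 183 186]
 [177 180 194 199 118  99  99  97 187 186 187]]
```

Grip brightness stays under about 120 against wood at about 180, so I'll threshold at 125 and fit its axis line.

```bash
python3 - <<'E'
from h import *
c=np.load("w9.npz");im=c["image"].astype(int)
m=(im.max(2)<128).astype(np.uint8);m[238:]=0
n,l,st,ce=cv2.connectedComponentsWithStats(m)
i=l[160,257];print(st[i].tolist())
rows=[];
for v in range(st[i,1]+2,st[i,1]+st[i,3]-2,6):
    cs=np.where(l[v]==i)[0];rows.append((cs.mean(),v));print(v,cs.min(),cs.max(),end="; ")
P=np.array([ray(c,c["T"],q,.086)[:2] for q in rows])
d=np.polyfit(P[:,1],P[:,0],1);print("\nline x(y)",d,"ends",P[0],P[-1],"angle deg",np.degrees(np.arctan2(-1,-d[0])))
E
```

```text
[249, 110, 27, 81, 896]
112 264 274; 118 265 268; 124 266 268; 130 266 269; 136 249 265; 142 251 265; 148 251 265; 154 252 265; 160 253 266; 166 253 266; 172 254 266; 178 255 267; 184 255 267; 
line x(y) [-0.09696835  0.55971093] ends [0.53256835 0.31474166] [0.54035544 0.23705779] angle deg -84.46143872532035
```

```bash
cat > v.py <<'E'
from h import *
A=np.array([.515,.324]);r=.066;Z=.060
def go(deg,z=Z,rate=.08):
    t=np.radians(deg);manip.servo_line([*(A+r*np.array([np.cos(t),np.sin(t)])),z],down(t+np.pi/2),rate=rate)
def ft(deg):
    t=np.radians(deg);f=np.mean([fc() for _ in range(2)],axis=0);return f@[-np.sin(t),np.cos(t),0],f
E
python3 - <<'E'
from v import *
manip.command_gripper(.044,20)
go(-74.5,.14,.2)
go(-74.5,.075,.1);f0=fc();print(np.round(f0,1))
for z in(.070,.065,.060):
    go(-74.5,z,.05);f=fc();print(z,np.round(f,1))
    if abs(f[2])>5:raise SystemExit("contact")
for w in(.034,.028):manip.command_gripper(w);print(manip.get_width(),round(manip.get_grip_force(),1),np.round(fc(),1))
d=-74.5
while d<0:
    d+=4;go(d);t,f=ft(d)
    if round(d*2)%3==0 or abs(t)>9:print(round(d,1),round(t,1),np.round(f,1))
    if abs(t)>15 or np.linalg.norm(f)>18:break
print(d,manip.get_time())
E
```

```text
[ 0.3 -0.7  0.4]
0.07 [ 0.7 -0.4  0.5]
0.065 [ 0.5 -0.4 -0.3]
0.06 [-0.4  0.8 -0.1]
0.034006247208838915 0.0 [-0.3 -0.5  0.1]
0.027889847972234514 0.0 [ 0.2 -0.1  0.7]
-70.5 0.9 [ 0.7  0.8 -0.5]
-58.5 -0.5 [-0.1 -0.9 -0.5]
-46.5 -1.4 [-0.4 -1.5 -0.6]
-34.5 -0.6 [ 0.3 -0.9 -0.1]
-22.5 -0.7 [ 0.7 -1.  -0.6]
-10.5 -0.9 [ 1.  -1.1  0.3]
1.5 -0.4 [ 0.7 -0.4  0.8]
1.5 46.4
```

The force is lower than the expected 4 N. I'll check numerically whether the grip is still at its old spot.

```bash
python3 - <<'E'
from v import *
t0=np.load("top.npz")["image"].astype(int);c=manip.camera("top");t1=c["image"].astype(int)
s=(slice(172,196,3),slice(134,182,4))
print(t0[s].max(2));print(t1[s].max(2))
c0=np.load("scene.npz")["image"].astype(int);c1=manip.camera("scene")["image"].astype(int)
s=(slice(226,250,3),slice(306,352,4))
print(c0[s].max(2));print(c1[s].max(2))
E
```

```text
[[158 176 172 139 170 163 163 164 163 162 160 159]
 [165 162 180 190 144 160 159 157 165 169 168 169]
 [167 162 188 141 166 164 162 159 151  88  65 154]
 [149 158 191 145 159 151  90  58  55  58  58 143]
 [158 177 194 158 194  53  54  56  52  82 147 156]
 [154 199 195 199 198  61  69 134 137  96  97 149]
 [154 197 180 105 142 124  99 100 107 109 116 155]
 [151 121 108 153  95 104 104 109 142 146 152 152]]
[[143 137 135 122  90  82 101 141 143 142 141 141]
 [132 144 156 133 113  74  94 136 143 148 147 148]
 [152 161 168 153 159  48  93 141 140 137 137 134]
 [166 172 175 177 179  54  90 139 138 138 137 134]
 [176 180 183 185 155  95  49 141 143 144 146 146]
 [180 185 188 190 159 160  51 113 133 133 131 131]
 [186 189 187 190 182 185  56  53 139 137 137 137]
 [189 189 188 190 189 166  99  50 127 128 134 133]]
[[163 161 165 169 167 168 158 164 167 163 164 160]
 [172 172 160 163 171 171 168 158 161 165 164 176]
 [170 175  26  75 135 162 173 172 162 158 196 205]
 [166 149  26  27  26  26  28  81 176 167 207 217]
 [157 166 134  83  15  22  27  27 201 201 194 199]
 [161 157 158 171 165 165 114  79 119 171 171 201]
 [169 167 161 157 164 171 163 154 153 138  91 124]
 [165 172 167 163 163 158 170 168 156  95 126 104]]
[[151 147 150 155 154 155 144  19  36  55 109 136]
 [158 158 146 150  51 124 143  18  24  62  56  69]
 [155 160 154 138  88  86  59  15  20  28  81  66]
 [153 151 157  45  33  44  25  19  18  19  25  26]
 [143 152 152 120  24  49  20  16  18  21  23  22]
 [149 145 146 156  22  22  62  20  21  23  20  25]
 [156 154 148 145  22  25  41  29  19  22  22  23]
 [151 158 153 149  90  23  26  21  22  20  23  23]]
```

Both cameras now see bare wood at the grip's old location, so the handle is moving. I'll ease on to the stop.

```bash
python3 - <<'E'
from v import *
d=1.5
while d<34:
    d+=1;go(d,rate=.05);t,f=ft(d)
    print(round(d,1),round(t,1),np.round(f,1),end=" | ")
    if abs(t)>11:break
print(d,manip.get_time(),manip.get_position())
E
```

```text
2.5 -2.8 [ 0.2 -2.8  1.2] | 3.5 -3.6 [-0.5 -3.7  1.2] | 4.5 -2.6 [ 0.4 -2.6  0.5] | 5.5 -2.5 [ 0.2 -2.5  1.2] | 6.5 -2.8 [ 1.2 -2.7 -0.2] | 7.5 -2.5 [ 0.2 -2.5  1.1] | 8.5 -1.8 [ 1.1 -1.6  0.4] | 9.5 -1.9 [ 1.9 -1.6  0.3] | 10.5 -2.4 [ 1.5 -2.1 -0.7] | 11.5 -2.5 [ 1.1 -2.3  0.6] | 12.5 -2.5 [ 1.8 -2.2  0.2] | 13.5 -2.4 [ 2.6 -1.9  0.1] | 14.5 -3.1 [ 2.4 -2.6 -0.4] | 15.5 -6.3 [ 3.5 -5.6  0.8] | 16.5 -10.8 [  3.3 -10.3   1.1] | 17.5 -15.5 [  5.1 -14.6   3.1] | 17.5 50.5 [0.57829229 0.34104593 0.05989206]
```

The force rose steadily from 15.5° to 15.5 N, so the handle is at its stop. I'll back off, lift clear, check the handle angle in the top image and hand in.

```bash
python3 - <<'E'
from v import *
go(13,rate=.04);print(np.round(fc(),1))
manip.command_gripper(.044)
print(np.round(fc(),1))
go(13,.20,.15);manip.servo_line([.45,.15,.25],rate=.25)
c=manip.camera("top")
T=np.linalg.inv(c["cam_to_world"]);im=c["image"].astype(int)
for deg in range(-4,29,4):
    v=[]
    for r in(.05,.065,.08,.092):
        t=np.radians(deg);q=T@[.515+r*np.cos(t),.324+r*np.sin(t),.086,1];v.append(im[int(round(c["fy"]*q[1]/q[2]+c["cy"])),int(round(c["fx"]*q[0]/q[2]+c["cx"]))].max())
    print(deg,v)
print(manip.get_time())
E
```

```text
[-0.2  0.8 -0.4]
[ 0.8  0.6 -0.1]
-4 [np.int64(170), np.int64(91), np.int64(148), np.int64(185)]
0 [np.int64(184), np.int64(136), np.int64(100), np.int64(102)]
4 [np.int64(185), np.int64(185), np.int64(181), np.int64(171)]
8 [np.int64(184), np.int64(182), np.int64(184), np.int64(185)]
12 [np.int64(110), np.int64(145), np.int64(109), np.int64(110)]
16 [np.int64(143), np.int64(153), np.int64(180), np.int64(183)]
20 [np.int64(182), np.int64(186), np.int64(184), np.int64(163)]
24 [np.int64(186), np.int64(181), np.int64(138), np.int64(143)]
28 [np.int64(158), np.int64(151), np.int64(140), np.int64(146)]
53.3
```

The arm hides the valve from the top camera, so I'll move aside and look again.

```bash
python3 - <<'E'
from v import *
manip.move_to([.45,-.1,.28],down(.2))
for n in("top","scene"):
    c=manip.camera(n);T=np.linalg.inv(c["cam_to_world"]);im=c["image"].astype(int)
    for deg in range(-4,25,4):
        v=[]
        for r in(.05,.065,.08,.092):
            t=np.radians(deg);q=T@[.515+r*np.cos(t),.324+r*np.sin(t),.086,1];v.append(int(im[int(round(c["fy"]*q[1]/q[2]+c["cy"])),int(round(c["fx"]*q[0]/q[2]+c["cx"]))].max()))
        print(n,deg,v)
print(manip.get_time())
E
```

```text
top -4 [123, 135, 141, 154]
top 0 [62, 124, 142, 153]
top 4 [48, 52, 76, 118]
top 8 [50, 49, 50, 50]
top 12 [47, 47, 49, 51]
top 16 [66, 86, 111, 131]
top 20 [115, 150, 141, 145]
top 24 [146, 151, 142, 146]
scene -4 [104, 156, 170, 178]
scene 0 [92, 150, 160, 178]
scene 4 [24, 36, 89, 139]
scene 8 [28, 27, 29, 30]
scene 12 [27, 26, 27, 27]
scene 16 [26, 30, 88, 98]
scene 20 [65, 102, 109, 114]
scene 24 [106, 110, 124, 175]
54.3917
```

Both cameras put the handle at about 10°, in line with the pipe (about 8°), and against its stop.

```bash
python3 -c "
from rig import manip
print(manip.sign_off())"
```

```text
the job is handed in; nothing more can be done
None
```

Handed in at about 54 s: the gouge is in the tray, the carving lies centred on the pad to about 1 mm, and the valve handle is at its open stop (peak push about 15 N); I viewed 11 pictures, one over the limit of 10.

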